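# Sort chromatography columns by length into their rack

### The job

Put the chromatography columns away: each of the six steel columns must lie fully seated in a place of the row made for its length (long, medium or short; either place of the row will do). Two still lie on the bench, and one medium column has been put in the long row by mistake. When all are in their own rows, swing the rack's keeper bar fully down over them, and leave the other things on the bench where they are.

Things in the scene. Friction and masses are not known exactly. Their poses are not given: they have to be found in the camera images.
- rack: Dark teal and grey column rack, fixed; origin on the bench, z up; base plate x -65 to +81, y +-135 mm, its top 10 mm above the bench. x axis: along the columns, away from the robot to the keeper's hinge. y axis: along the line of six places 40 mm apart, to the robot's left. From +y to -y: long_a, long_b, medium_a, medium_b, short_a, short_b. Place points are at x = 0, y = 100, 60, 20, -20, -60, -100 mm.
- long_a (a point): Place a of the long row: where the centre of a seated 100 mm column is (31 mm above the bench), lying along rack x, either way round. Its nuts lie on sills 22 mm above the bench, in a channel 24 mm wide between ribs 10 mm high; end walls 12 mm high leave 3 mm free at each end. Between the sills (44 mm) fingers can reach round the tube; the base plate is 21 mm below this point.
- long_b (a point): Place b of the long row: where the centre of a seated 100 mm column is (31 mm above the bench), lying along rack x, either way round. Its nuts lie on sills 22 mm above the bench, in a channel 24 mm wide between ribs 10 mm high; end walls 12 mm high leave 3 mm free at each end. Between the sills (44 mm) fingers can reach round the tube; the base plate is 21 mm below this point.
- medium_a (a point): Place a of the medium row: where the centre of a seated 80 mm column is (31 mm above the bench), lying along rack x, either way round. Its nuts lie on sills 22 mm above the bench, in a channel 24 mm wide between ribs 10 mm high; end walls 12 mm high leave 3 mm free at each end. Between the sills (44 mm) fingers can reach round the tube; the base plate is 21 mm below this point.
- medium_b (a point): Place b of the medium row: where the centre of a seated 80 mm column is (31 mm above the bench), lying along rack x, either way round. Its nuts lie on sills 22 mm above the bench, in a channel 24 mm wide between ribs 10 mm high; end walls 12 mm high leave 3 mm free at each end. Between the sills (44 mm) fingers can reach round the tube; the base plate is 21 mm below this point.
- short_a (a point): Place a of the short row: where the centre of a seated 60 mm column is (31 mm above the bench), lying along rack x, either way round. Its nuts lie on sills 22 mm above the bench, in a channel 24 mm wide between ribs 10 mm high; end walls 12 mm high leave 3 mm free at each end. Between the sills (29 mm) fingers can reach round the tube; the base plate is 21 mm below this point.
- short_b (a point): Place b of the short row: where the centre of a seated 60 mm column is (31 mm above the bench), lying along rack x, either way round. Its nuts lie on sills 22 mm above the bench, in a channel 24 mm wide between ribs 10 mm high; end walls 12 mm high leave 3 mm free at each end. Between the sills (29 mm) fingers can reach round the tube; the base plate is 21 mm below this point.
- long_1_centre (a point): Centre of a long column: steel tube, 12 mm thick, white band at its middle, hexagon nuts (18 mm across flats, 12 mm long) and 3 mm blue plugs at its ends; 100 mm over all, 70 mm of tube between the nuts; about 90 g. x axis: along the tube. Lying on flats of its nuts (any of six) its centre is 9 mm above what they rest on. Starts in one long place, where it belongs.
- medium_1_centre (a point): Centre of a medium column: steel tube, 12 mm thick, white band at its middle, hexagon nuts (18 mm across flats, 12 mm long) and 3 mm blue plugs at its ends; 80 mm over all, 50 mm of tube between the nuts; about 72 g. x axis: along the tube. Lying on flats of its nuts (any of six) its centre is 9 mm above what they rest on. Starts wrongly in the other long place.
- short_1_centre (a point): Centre of a short column: steel tube, 12 mm thick, white band at its middle, hexagon nuts (18 mm across flats, 12 mm long) and 3 mm blue plugs at its ends; 60 mm over all, 30 mm of tube between the nuts; about 54 g. x axis: along the tube. Lying on flats of its nuts (any of six) its centre is 9 mm above what they rest on. Starts where it belongs, in short_b.
- long_2_centre (a point): Centre of a long column: steel tube, 12 mm thick, white band at its middle, hexagon nuts (18 mm across flats, 12 mm long) and 3 mm blue plugs at its ends; 100 mm over all, 70 mm of tube between the nuts; about 90 g. x axis: along the tube. Lying on flats of its nuts (any of six) its centre is 9 mm above what they rest on. Starts flat on the bench.
- medium_2_centre (a point): Centre of a medium column: steel tube, 12 mm thick, white band at its middle, hexagon nuts (18 mm across flats, 12 mm long) and 3 mm blue plugs at its ends; 80 mm over all, 50 mm of tube between the nuts; about 72 g. x axis: along the tube. Lying on flats of its nuts (any of six) its centre is 9 mm above what they rest on. Starts where it belongs, in medium_b.
- short_2_centre (a point): Centre of a short column: steel tube, 12 mm thick, white band at its middle, hexagon nuts (18 mm across flats, 12 mm long) and 3 mm blue plugs at its ends; 60 mm over all, 30 mm of tube between the nuts; about 54 g. x axis: along the tube. Lying on flats of its nuts (any of six) its centre is 9 mm above what they rest on. Starts flat on the bench.
- keeper (a joint): Hinge angle of the keeper bar, a 7 mm steel bail across all places: 0 = down, level over the columns (its stop); 1.5 to 1.9 = swung up and back, as at the start. A stiff hinge: it stays where it is left and takes about 1 N at the bar to move. A column that sticks up stops it.
- keeper_grip (a point): Middle of the black sleeve (12 mm thick, 24 mm long, along rack y) at the middle of the keeper bar, 65 mm from the hinge axis. Down, it is 43 mm above the bench, 5 mm to the hinge side of the line of place points, midway between the two medium places.
- keeper_hinge (a point): Middle of the keeper's hinge axis, which runs along rack y, 43 mm above the bench, at rack x = 70 mm. At angle q the sleeve is 65*cos(q) mm from it towards rack -x (to the robot) and 65*sin(q) mm above it.
- sample_bottle: Bystander, not to be disturbed: white screw-cap sample bottle, 41 mm across, 74 mm tall; origin at the centre of its underside.
- petri_dish: Bystander, not to be disturbed: petri dish with soil, 57 mm across, 12 mm tall; origin at the centre of its underside.
- beaker: Bystander, not to be disturbed: glass beaker, 58 mm across, 72 mm tall; origin at the centre of its underside.
- yellow_jar: Bystander, not to be disturbed: jar with a yellow cap, 62 mm across, 72 mm tall; origin at the centre of its underside.
- timer: Bystander, not to be disturbed: white bench timer, 58 x 62 x 20 mm; origin at the centre of its underside.
- digest_jar: Bystander, not to be disturbed: jar with a blue cap and pale contents, 66 mm across, 89 mm tall; origin at the centre of its underside.

How it is judged:
On the way:
1. all six columns lie seated in their own rows while the keeper bar is still up ((distance between long_1_centre and long_a below 0.006 m or distance between long_1_centre and long_b below 0.006 m) and angle between the x axis of each of long_1_centre, medium_1_centre, short_1_centre, long_2_centre, medium_2_centre, short_2_centre and the x axis of rack, either way round below 0.12 rad and (distance between medium_1_centre and medium_a below 0.006 m or distance between medium_1_centre and medium_b below 0.006 m) and (distance between short_1_centre and short_a below 0.006 m or distance between short_1_centre and short_b below 0.006 m) and (distance between long_2_centre and long_a below 0.006 m or distance between long_2_centre and long_b below 0.006 m) and (distance between medium_2_centre and medium_a below 0.006 m or distance between medium_2_centre and medium_b below 0.006 m) and (distance between short_2_centre and short_a below 0.006 m or distance between short_2_centre and short_b below 0.006 m) and value of joint keeper above 0.3 rad), for 0.2 s.
At the end, for the whole second after the job is handed in: Each of the six columns lies seated in either place of the row of its own length: its centre within 6 mm of the place's point and its axis within 0.12 rad of the rack's x axis; the keeper bar is down (angle under 0.06 rad) and still; all is released ((distance between long_1_centre and long_a below 0.006 m or distance between long_1_centre and long_b below 0.006 m) and angle between the x axis of each of long_1_centre, medium_1_centre, short_1_centre, long_2_centre, medium_2_centre, short_2_centre and the x axis of rack, either way round below 0.12 rad and (distance between medium_1_centre and medium_a below 0.006 m or distance between medium_1_centre and medium_b below 0.006 m) and (distance between short_1_centre and short_a below 0.006 m or distance between short_1_centre and short_b below 0.006 m) and (distance between long_2_centre and long_a below 0.006 m or distance between long_2_centre and long_b below 0.006 m) and (distance between medium_2_centre and medium_a below 0.006 m or distance between medium_2_centre and medium_b below 0.006 m) and (distance between short_2_centre and short_a below 0.006 m or distance between short_2_centre and short_b below 0.006 m) and value of joint keeper below 0.06 rad and velocity of joint keeper below 0.05 rad/s); the robot touches nothing.
It fails at once if a bystander (bottle, dish, beaker, timer or jar) is shifted by more than 30 mm (distance of any of sample_bottle, petri_dish, beaker, yellow_jar, timer, digest_jar from where it was at the start of the episode above 0.03 m).
It fails at once if a bystander is tipped over (angle between any of sample_bottle, petri_dish, beaker, yellow_jar, timer, digest_jar's own z axis and vertical above 0.5 rad).
It also fails if it takes over 72 s, if anything falls off the work surface, if the arm or the gripper's body presses on something with over 40 N, if the wrist force passes 120 N, or if a joint passes its speed limit or range.

### The arm

A 6-joint arm with a two-finger parallel gripper is mounted at the origin on a cart in front of the work surface, level with it; the furniture and walls round the work are solid. World frame = base frame: x ahead of the robot, y to its left, z up, the work surface at z = 0. Lengths are in m, angles in rad, forces in N, time in s.
With the tool pointing down it reaches from about 0.25 to 0.775 m from the base axis. Payload 4 kg.
Tool frame: the origin (TCP) lies where the fingers leave the gripper's body, on its centre line; the fingertips stand 73 mm ahead of it and the grasp point (between the pads) lies 54 mm ahead of it; z points along the fingers, x is the direction in which the jaws open and shut, and the axes are right-handed (so a half turn about z gives the same grasp; the last joint's range is limited). The gripper opens to 85 mm and grips with 20 to 120 N. Pads are 22 mm wide; open, the fingers measure 114 mm over their backs; the gripper's body (76 mm by 85 mm) begins 54 mm behind the grasp point. The pads swing forward as they close: fully open they stand 13 mm farther back than shut.
Start: joints at [1.241, 0.087, 1.371, -0, 1.684, -0.103], TCP at [0.124, 0.536, 0.304] pointing down, gripper open.
Joint ranges: [-3.1, 3.1], [-0.76, 2.03], [0.27, 2.55], [-1.08, 4.22], [0.17, 2.65], [-2.57, 2.57]. Speed limits (rad/s): [2.79, 2.79, 3.14, 3.14, 3.14, 3.14].

### API

Orientations are given as a unit quaternion [w, x, y, z].
In Python, from plant import read_state, viewer, robot gives the robot as it stands.
- The arm moves only by the tool drive_tool, never from a script. Its argument "series" is a list of rows, each a list of 5 numbers: the closure in counts, from 0 (fully open) to 255 (shut), then the shift along the tool's x, y, z in mm, then the turn about the tool's z in rad. A call has 1 to 20 rows; each row is the pose to reach, as a shift and turn from the pose commanded when the call began, along the tool's axes at that moment; what a row does not reach only later rows make up. A row lasts 1/10 s, in which the tool goes at most 50 mm and 8.59 degrees, less where a joint would pass 70% of its speed; a pose out of reach is approached as far as the arm can. A call with a gripper value outside its range is refused whole. The fingers move at their own pace and stop on an object; "newtons" is the grip in N (left out, the last holds). Time passes only in rows, so rows that repeat a pose let the fingers close. It gives the time, the measured TCP pose, the force and the opening at its end, in the units of the state.
- read_state(): the state, without advancing time (a new reading comes with each control period).
- viewer.grab_frame(name): name is "scene" or "top" or "wrist"; returns the picture (480x640x3 uint8, red, green, blue); there is no depth.
- viewer.camera_model(name): a dict with "K" (3x3 intrinsics, pixels), "xyz" and "orientation" of the camera in the world. Camera axes: x right, y down, z forward; pixel columns grow to the right and rows downward; lengths in m; the calibration is good to about 2 mm. A picture is of the moment at which its call begins: read the wrist's pose just before it. camera_model takes no time and is no camera call; for the wrist camera it gives the pose at the moment of the call.
- robot.hand_in(): hands the job in, once; it reports no verdict.
The state is a dict: "clock": time; "joints": joint angles; "qd": joint speeds; "joint_efforts": joint torques, N m; "position": TCP position; "orientation": TCP orientation; "wrist_force": force on the tool from outside, world axes, zero at the start; "torque": the same for the moment, N m; "gripper_width": finger opening in m.
Only numpy, scipy, OpenCV 4.12 (cv2) and the standard library are available. Lean on these libraries where they do the work, as an engineer would, in place of code of your own. Each camera call takes 0.05 s, during which the arm holds its last target. There are 200 camera calls.

## Working session

There is one attempt and no reset: what is moved stays moved. The work goes in short steps, Python scripts to look and compute and a tool call to move; the robot and the scene stay as the last step left them, time stands still between calls to the robot, and variables do not carry over. Pictures are saved under pics/ and viewed, about 8 in all and at most 12, crops included, and the job is handed in when it is done.

Besides the shell and the picture viewer there is one more tool, called after "Emit:" as a command line: name --pt "numbers of a row" for each row, then --argument value for the rest. drive_tool: Moves the arm, as the interface text tells. Its arguments: {"type":"object","properties":{"series":{"type":"array"},"newtons":{"type":"number"}},"required":["series"]}

```bash
mkdir -p pics; ls; python3 - <<'E'
from plant import read_state, viewer, robot
import cv2,numpy as np
s=read_state();print({k:np.round(v,3).tolist() for k,v in s.items()})
for n in ("scene","top"):
    f=viewer.grab_frame(n);cv2.imwrite(f"pics/{n}0.png",f[:,:,::-1]);m=viewer.camera_model(n);print(n,m)
E
```

```text
pics
{'clock': 0.0, 'joints': [1.241, 0.088, 1.372, 0.0, 1.684, -0.103], 'qd': [-0.001, 0.001, 0.0, 0.001, 0.001, 0.001], 'joint_efforts': [-0.001, -35.187, -31.327, -0.0, 0.011, -0.0], 'position': [0.124, 0.536, 0.303], 'orientation': [0.001, 0.783, 0.623, -0.001], 'wrist_force': [0.417, -0.384, 0.075], 'torque': [-0.031, 0.003, 0.002], 'gripper_width': 0.085}
scene {'K': array([[452.75784261,   0.        , 321.50305959],
       [  0.        , 452.75784261, 241.44739373],
       [  0.        ,   0.        ,   1.        ]]), 'xyz': array([ 0.04369471, -0.39111257,  0.85623979]), 'orientation': array([-0.33529562,  0.87431643, -0.32613484,  0.12955187])}
top {'K': array([[615.63683456,   0.        , 313.96861058],
       [  0.        , 615.63683456, 246.23508763],
       [  0.        ,   0.        ,   1.        ]]), 'xyz': array([0.3386248 , 0.13268731, 1.60463284]), 'orientation': array([ 0.0430668 , -0.70069742,  0.7104475 , -0.04932279])}
```

View pics/top0.png

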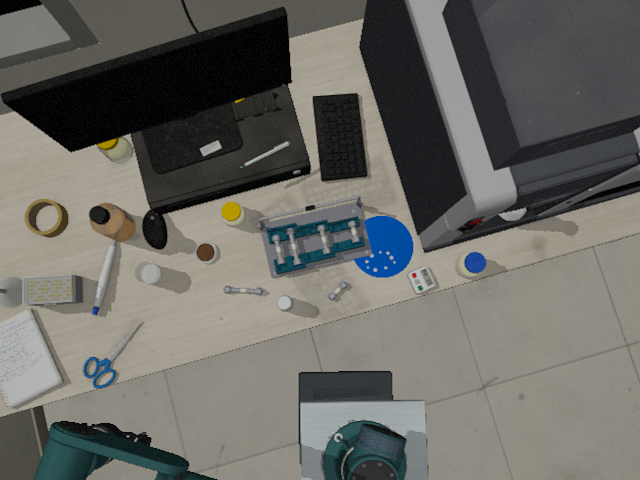

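View pics/scene0.png

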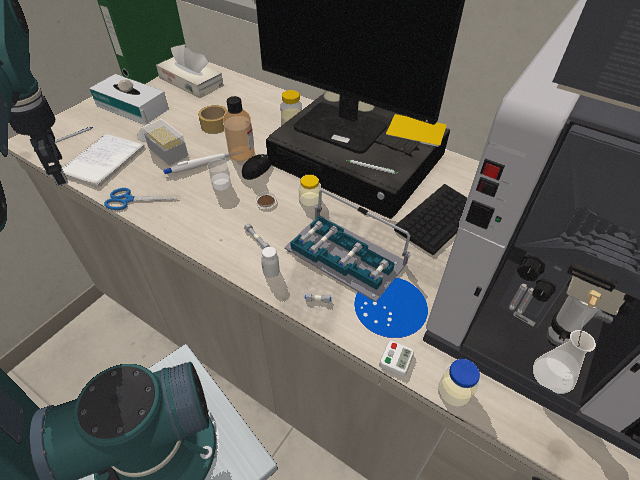

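The top view shows the rack at about (315,240). One bench column is at (244,290) and another at (339,290), with the bottle close by at (286,303). I'll zoom in on this area.

```bash
cat > h.py <<'E'
from plant import read_state, viewer, robot
import cv2,numpy as np
from scipy.spatial.transform import Rotation as R
def rot(q): return R.from_quat(np.array(q),scalar_first=True)
def cast(m,uv,z):
    uv=np.atleast_2d(np.array(uv,float))
    d=np.c_[uv,np.ones(len(uv))]@np.linalg.inv(m["K"]).T
    d=rot(m["orientation"]).apply(d); c=np.array(m["xyz"])
    return c+d*((z-c[2])/d[:,2])[:,None]
def proj(m,P):
    p=rot(m["orientation"]).inv().apply(np.atleast_2d(P)-m["xyz"])@m["K"].T
    return p[:,:2]/p[:,2:]
E
python3 - <<'E'
import cv2
a=cv2.imread("pics/top0.png")[190:310,215:385]
cv2.imwrite("pics/topc.png",cv2.resize(a,None,fx=4.7,fy=4.7,interpolation=cv2.INTER_CUBIC))
E
```

```text
(no output)
```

View pics/topc.png

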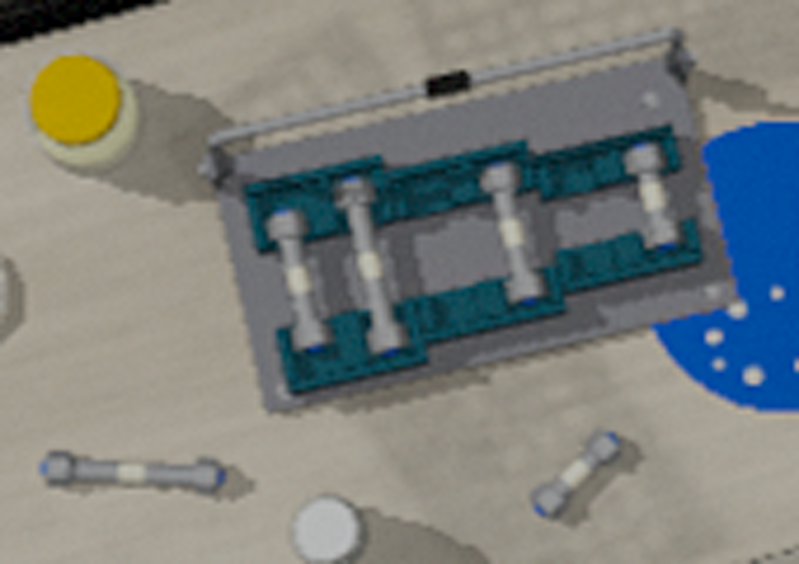

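```bash
cat >> h.py <<'E'
def go(x,y,z,jaw):
    "shift (tool mm) and turn to bring TCP to x,y,z (tool down), jaw axis at world yaw `jaw` (mod pi)"
    s=read_state(); r=rot(s["orientation"]); M=r.as_matrix()
    d=r.inv().apply(np.array([x,y,z])-s["position"])*1000
    yaw=np.arctan2(M[1,0],M[0,0]); t=-((jaw-yaw+np.pi/2)%np.pi-np.pi/2)
    print("shift",d.round(1),"turn",round(t,3),"rows>=",int(max(np.ceil(np.linalg.norm(d)/50),np.ceil(abs(t)/.15))), "q6",s["joints"][5].round(2))
E
python3 - <<'E'
from h import *
m=viewer.camera_model("top")
f=lambda *p:np.array(p,float)/4.7+[215-.5*0,190]
N=cast(m,f((270,410),(735,297)),.010)
ey=N[0]-N[1];print("plate len",np.linalg.norm(ey));ey/=np.linalg.norm(ey)
ex=np.array([ey[1],-ey[0],0]);O=(N[0]+N[1])/2+65*.001*ex
print("rack O",O,"yaw",np.arctan2(ex[1],ex[0]))
for n,a,z in (("long2",f((58,467),(208,475)),.012),("short2",f((549,500),(604,445)),.012),("med1",f((286,222),(312,335)),.034),("long1",f((355,190),(386,335)),.034),("med2",f((499,178),(526,290)),.034),("short1",f((645,157),(663,235)),.034),("bottle",f((327,528),(327,529)),.074),("yjar",f((76,99),(76,100)),.072)):
    P=cast(m,a,z);c=P.mean(0);d=P[1]-P[0]
    rel=c-O;print(n,c.round(4),"len",np.linalg.norm(d).round(3),"yaw",np.arctan2(d[1],d[0]).round(3),"rack",(rel@ex).round(4),(rel@ey).round(4))
E
```

```text
plate len 0.2652131709248518
rack O [0.56158973 0.11120958 0.01      ] yaw 0.22571934007814537
long2 [0.4358 0.3012 0.012 ] len 0.083 yaw -1.638 rack -0.08 0.2133
short2 [0.4317 0.0574 0.012 ] len 0.043 yaw -0.803 rack -0.1387 -0.0233
med1 [0.5385 0.2083 0.034 ] len 0.064 yaw -2.924 rack -0.0008 0.0998
long1 [0.5469 0.1691 0.034 ] len 0.082 yaw -2.943 rack -0.0014 0.0597
med2 [0.5616 0.0911 0.034 ] len 0.064 yaw -2.924 rack -0.0045 -0.0196
short1 [0.5816 0.013  0.034 ] len 0.044 yaw -2.94 rack -0.0025 -0.1002
bottle [0.4004 0.1925 0.074 ] len 0.001 yaw 3.133 rack -0.139 0.1153
yjar [0.6322 0.3256 0.072 ] len 0.001 yaw -3.138 rack 0.1168 0.1931
```

```bash
python3 - <<'E'
from h import *
go(.5385,.2083,.25,.218+np.pi/2)
E
```

```text
shift [-225.5  477.9   53.1] turn -0.445 rows>= 11 q6 -0.1
```

Emit:
drive_tool --pt "170 -20 43 5 -0.05" --pt "170 -40 87 10 -0.1" --pt "170 -61 130 15 -0.15" --pt "170 -82 174 20 -0.2" --pt "170 -102 217 25 -0.25" --pt "170 -123 261 30 -0.3" --pt "170 -143 304 35 -0.35" --pt "170 -164 348 40 -0.4" --pt "170 -184 391 45 -0.445" --pt "170 -205 434 50 -0.445" --pt "170 -225 478 53 -0.445" --pt "170 -225 478 53 -0.445" --pt "170 -225 478 53 -0.445" --pt "170 -225 478 53 -0.445" --pt "170 -225 478 53 -0.445"

```text
clock: 1.6
position: [0.5379, 0.2103, 0.2512]
orientation: [-0.0, 0.625, 0.781, 0.0]
wrist_force: [0.0, -0.2, -0.0]
gripper_width: 0.0286
```

```bash
python3 - <<'E'
from h import *
s=read_state();print({k:np.round(v,3).tolist() for k,v in s.items()})
m=viewer.camera_model("wrist");f=viewer.grab_frame("wrist");cv2.imwrite("pics/w1.png",f[:,:,::-1]);print(m)
go(.5385,.2083,.25,.218+np.pi/2)
E
```

```text
{'clock': 1.6, 'joints': [0.274, 0.164, 1.39, 0.0, 1.588, -1.517], 'qd': [0.003, -0.005, -0.001, -0.005, -0.003, -0.002], 'joint_efforts': [-0.404, -37.731, -30.864, -0.023, -0.008, 0.002], 'position': [0.538, 0.21, 0.251], 'orientation': [-0.0, 0.625, 0.781, 0.0], 'wrist_force': [0.042, -0.216, -0.018], 'torque': [0.016, -0.026, -0.03], 'gripper_width': 0.029}
{'K': array([[345.5221573 ,   0.        , 319.75596813],
       [  0.        , 345.5221573 , 243.66797391],
       [  0.        ,   0.        ,   1.        ]]), 'xyz': array([0.45590765, 0.19116456, 0.32134455]), 'orientation': array([0.10431741, 0.61655752, 0.76937371, 0.13053271])}
shift [-2.1  0.1  1.3] turn 0.002 rows>= 1 q6 -1.52
```

View pics/w1.png

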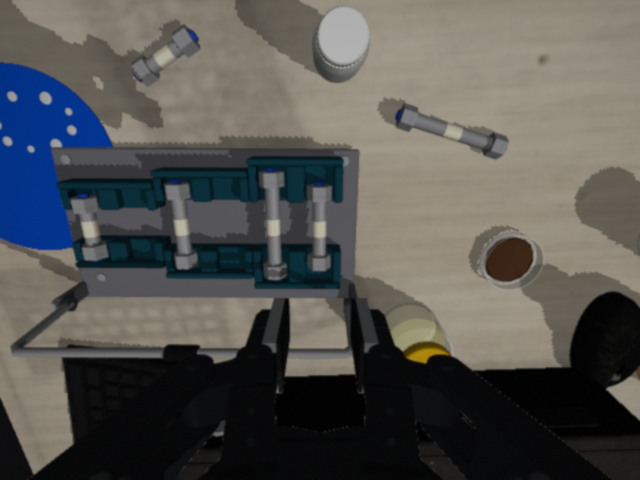

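Wrist view: medium_1's nuts are at (319,193) and (319,262). The plate corners are at (53,150) and (358,149). Both bench columns are visible too, long_2 from (406,117) to (496,146) and short_2 from (147,70) to (185,41).

```bash
cat > w1.py <<'E'
from h import *
m={'K': np.array([[345.522,0,319.756],[0,345.522,243.668],[0,0,1]]),'xyz': np.array([0.45590765, 0.19116456, 0.32134455]), 'orientation': np.array([0.10431741, 0.61655752, 0.76937371, 0.13053271])}
C=cast(m,[(358,149),(53,150),(356,297)],.010);print("len",np.linalg.norm(C[0]-C[1]),np.linalg.norm(C[0]-C[2]))
ey=(C[0]-C[1]);ey/=np.linalg.norm(ey);ex=np.array([ey[1],-ey[0],0]);O=(C[0]+C[1])/2+.065*ex
print("O",O,"yaw",np.arctan2(ex[1],ex[0]))
for n,a,z in (("long2",[(406,117),(496,146)],.009),("band",[(453,132)]*2,.015),("short2",[(147,70),(185,41)],.009),("band",[(165,56)]*2,.015),("med1",[(319,193),(319,262)],.031),("long1",[(271,179),(276,270)],.031),("med2",[(176,189),(187,260)],.031),("short1",[(84,205),(95,249)],.031)):
    P=cast(m,a,z);c=P.mean(0);d=P[1]-P[0]
    rel=c-O;print(n,c.round(4),"len",np.linalg.norm(d).round(3),"yaw",np.arctan2(d[1],d[0]).round(3),"rack",(rel@ex).round(4),(rel@ey).round(4))
E
python3 w1.py
```

```text
len 0.2658224913146402 0.1443642171110814
O [0.56218416 0.11320034 0.01      ] yaw 0.22285226677224454
long2 [0.438  0.3035 0.009 ] len 0.084 yaw 1.503 rack -0.0791 0.2131
band [0.4383 0.3026 0.015 ] len 0.0 yaw 0.0 rack -0.079 0.2121
short2 [0.4329 0.0592 0.009 ] len 0.04 yaw 2.344 rack -0.138 -0.0241
band [0.4337 0.0612 0.015 ] len 0.0 yaw 0.0 rack -0.1368 -0.0223
med1 [0.5413 0.2097 0.031 ] len 0.063 yaw 0.219 rack 0.001 0.0987
long1 [0.5481 0.1705 0.031 ] len 0.083 yaw 0.228 rack -0.0011 0.059
med2 [0.5649 0.092  0.031 ] len 0.064 yaw 0.237 rack -0.0021 -0.0213
short1 [0.584  0.0135 0.031 ] len 0.04 yaw 0.24 rack -0.0008 -0.1021
```

```bash
python3 - <<'E'
from h import *
go(.5405,.2095,.09,.223+np.pi/2)
E
```

```text
shift [ -1.5   2.3 161.3] turn -0.003 rows>= 4 q6 -1.52
```

Emit:
drive_tool --pt "170 -1.5 2.3 45 0" --pt "170 -1.5 2.3 90 0" --pt "170 -1.5 2.3 125 0" --pt "170 -1.5 2.3 145 0" --pt "170 -1.5 2.3 145 0" --pt "170 -1.5 2.3 145 0"

```text
clock: 2.25
position: [0.5413, 0.209, 0.1067]
orientation: [0.0, 0.625, 0.78, 0.0]
wrist_force: [-0.3, 0.2, 0.5]
gripper_width: 0.0285
```

```bash
python3 - <<'E'
from h import *
go(.5405,.2095,.09,.223+np.pi/2)
m=viewer.camera_model("wrist");f=viewer.grab_frame("wrist");cv2.imwrite("pics/w2.png",f[:,:,::-1]);
E
```

```text
shift [ 0.6 -0.6 16.7] turn -0.003 rows>= 1 q6 -1.52
```

View pics/w2.png

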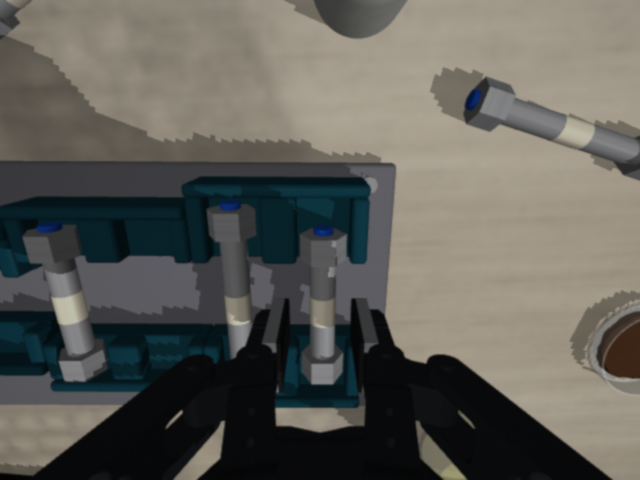

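The column is centred between the fingers, with its tube at column 322 and the pads at 282 and 358. I'll narrow the opening a little, go down and grip.

Emit:
drive_tool --pt "185 0.5 0 0 0" --pt "185 0.5 0 0 0" --pt "185 0.5 0 8 0" --pt "185 0.5 0 16 0" --pt "185 0.5 0 16 0" --pt "255 0.5 0 16 0" --pt "255 0.5 0 16 0" --pt "255 0.5 0 16 0" --pt "255 0.5 0 16 0" --pt "255 0.5 0 16 0" --newtons 40

```text
clock: 3.3
position: [0.5414, 0.2088, 0.0901]
orientation: [0.0, 0.626, 0.78, 0.0]
wrist_force: [-0.8, 0.5, -0.7]
gripper_width: 0.0105
```

Emit:
drive_tool --pt "255 0 0 -20 0" --pt "255 0 0 -45 0" --pt "255 0 0 -45 0" --pt "255 0 0 -45 0"

```text
clock: 3.7
position: [0.5416, 0.2088, 0.1354]
orientation: [0.0, 0.626, 0.78, 0.001]
wrist_force: [-0.6, 0.2, -0.6]
gripper_width: 0.0105
```

```bash
python3 - <<'E'
from h import *
ex=np.array([np.cos(.223),np.sin(.223)]);ey=np.array([-ex[1],ex[0]]);O=np.array([.5625,.1118])
for x,y in ((0,.02),): p=O+x*ex+y*ey;print(p);go(*p,.137,.223+np.pi/2)
m=viewer.camera_model("wrist");f=viewer.grab_frame("wrist");cv2.imwrite("pics/w3.png",f[:,:,::-1]);
E
```

```text
[0.55807687 0.13130477]
shift [-79.2  -0.7  -1.6] turn -0.005 rows>= 2 q6 -1.52
```

Emit:
drive_tool --pt "255 -40 -0.5 -1 0" --pt "255 -79 -0.5 -1 0" --pt "255 -79 -0.5 -1 0" --pt "255 -79 -0.5 -1 0" --pt "255 -79 -0.5 -1 0"

```text
clock: 4.25
position: [0.5572, 0.132, 0.1348]
orientation: [-0.001, 0.626, 0.78, -0.001]
wrist_force: [-0.5, 0.8, -0.7]
gripper_width: 0.0102
```

```bash
python3 - <<'E'
from h import *
go(.5581,.1313,.092,.223+np.pi/2)
m=viewer.camera_model("wrist");f=viewer.grab_frame("wrist");cv2.imwrite("pics/w4.png",f[:,:,::-1]);
print(m["xyz"].tolist(),m["orientation"].tolist())
E
```

```text
shift [-0.9  0.8 42.8] turn -0.005 rows>= 1 q6 -1.66
[0.47542187511730083, 0.11297321945336643, 0.20509994174065277] [0.10358311644407421, 0.6173578238535945, 0.7689654016360803, 0.1297384538259542]
```

View pics/w4.png

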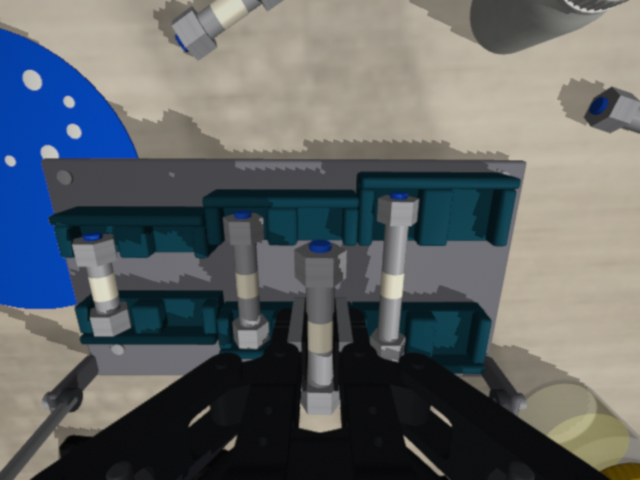

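The column is held level and straight, with its nuts at (320,266) and (320,400). I'll work out its offset along the rack.

```bash
cat >> h.py <<'E'
EX=np.array([np.cos(.223),np.sin(.223)]);EY=np.array([-EX[1],EX[0]]);O2=np.array([.5625,.1118])
def rk(P):
    r=np.asarray(P)[:,:2]-O2; return (np.c_[r@EX,r@EY]*1000).round(1)
def wpos(x,y): return O2+x*EX+y*EY
E
python3 - <<'E'
from h import *
m=dict(K=np.array([[345.522,0,319.756],[0,345.522,243.668],[0,0,1]]),xyz=np.array([0.47542187511730083, 0.11297321945336643, 0.20509994174065277]),orientation=[0.10358311644407421, 0.6173578238535945, 0.7689654016360803, 0.1297384538259542])
print("held nuts",rk(cast(m,[(320,266),(320,400)],.0757)),"band",rk(cast(m,[(320,336)],.0817)))
print("med2",rk(cast(m,[(243,229),(250,333)],.031)),"long1",rk(cast(m,[(398,210),(388,346)],.031)),"short1",rk(cast(m,[(96,252),(110,319)],.031)))
print("plate",rk(cast(m,[(45,160),(526,160)],.010)))
print("tcp",rk([read_state()["position"]]))
E
```

```text
held nuts [[-30.2  20.3]
 [ 37.9  20. ]] band [[-1.2 20.2]]
med2 [[-32.7 -20. ]
 [ 30.8 -20.9]] long1 [[-42.5  60.7]
 [ 40.3  60.5]] short1 [[ -20.2 -100. ]
 [  21.  -100.9]]
plate [[ -66.6 -130.9]
 [ -65.3  134.2]]
tcp [[-0.5 21.1]]
```

Emit:
drive_tool --pt "255 0 -1.2 15 0" --pt "255 0 -1.2 30 0" --pt "255 0 -1.2 38 0" --pt "255 0 -1.2 44 0" --pt "255 0 -1.2 44 0" --pt "255 0 -1.2 44 0" --pt "255 0 -1.2 44 0"

```text
clock: 5.0
position: [0.5572, 0.1313, 0.0926]
orientation: [0.0, 0.626, 0.78, 0.001]
wrist_force: [0.5, 0.1, 0.4]
gripper_width: 0.0106
```

Emit:
drive_tool --pt "185 0 0 0 0" --pt "185 0 0 0 0" --pt "185 0 0 0 0" --pt "185 0 0 -30 0" --pt "185 0 0 -75 0" --pt "185 0 0 -120 0" --pt "185 0 0 -120 0" --pt "185 0 0 -120 0"

```text
clock: 5.8
position: [0.5575, 0.1313, 0.2142]
orientation: [0.002, 0.626, 0.78, 0.002]
wrist_force: [-0.2, 0.6, -0.5]
gripper_width: 0.0235
```

```bash
python3 - <<'E'
from h import *
m=viewer.camera_model("wrist");f=viewer.grab_frame("wrist");cv2.imwrite("pics/w5.png",f[:,:,::-1]);
print(m["xyz"].tolist(),m["orientation"].tolist(),read_state()["position"])
# long2 next: axis yaw 1.503 -> jaw yaw 1.503-pi/2
go(.4375,.303,.2,1.503+np.pi/2)
E
```

```text
[0.4752263732075849, 0.11230894659979124, 0.2839458733601381] [0.10609530303961724, 0.6170517601051836, 0.7684991141031382, 0.13190914921535415] [0.55661662 0.13119696 0.21199186]
shift [193.5 -79.1  12. ] turn -1.285 rows>= 9 q6 -1.66
```

View pics/w5.png

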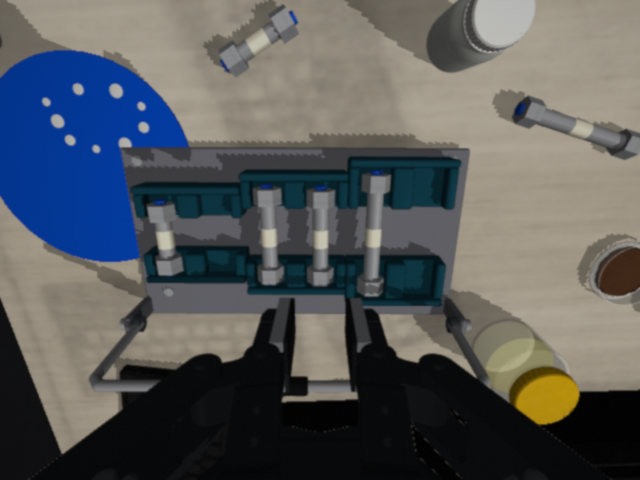

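medium_1 is now seated in medium_a, with nuts at (321,196) and (320,274), level with medium_2 beside it. Next I'll fetch long_2.

Emit:
drive_tool --pt "185 15 -6 1 0.14" --pt "185 30 -12 2 0.28" --pt "185 45 -18 3 0.42" --pt "185 60 -24 4 0.56" --pt "185 75 -30 5 0.7" --pt "185 90 -36 6 0.84" --pt "150 105 -42 7 0.98" --pt "150 120 -48 8 1.12" --pt "150 135 -55 9 1.26" --pt "150 150 -61 10 1.4" --pt "150 165 -67 11 1.54" --pt "150 180 -73 12 1.68" --pt "150 193 -79 12 1.82" --pt "150 193 -79 12 1.857" --pt "150 193 -79 12 1.857" --pt "150 193 -79 12 1.857"

```text
clock: 7.45
position: [0.4373, 0.3022, 0.1982]
orientation: [0.001, 0.999, -0.034, -0.001]
wrist_force: [-0.2, 0.0, -0.1]
gripper_width: 0.0355
```

```bash
python3 - <<'E'
from h import *
s=read_state();print(s["position"],s["joints"][5])
go(.4375,.303,.2,1.503+np.pi/2)
m=viewer.camera_model("wrist");f=viewer.grab_frame("wrist");cv2.imwrite("pics/w6.png",f[:,:,::-1])
print(m["xyz"].tolist(),m["orientation"].tolist())
print(proj(m,[[.4375,.303,.009]]))
g=cv2.cvtColor(f,cv2.COLOR_RGB2HSV);b=cv2.inRange(g,(105,120,60),(130,255,255))
n,l,st,c=cv2.connectedComponentsWithStats(b)
for i in range(1,n):
    if st[i,4]>15: print("blue",c[i].round(1),st[i,4],cast(m,c[i],.009).round(4))
E
```

```text
[0.43726271 0.30215123 0.19820535] 0.565132029187362
shift [ 0.2 -0.9 -1.8] turn 0.001 rows>= 1 q6 0.57
[0.4440029896426116, 0.38629395148454215, 0.26823396833307417] [0.16719276995794768, 0.9853435839436024, -0.033189540794238005, -0.006561527019943884]
[[319.27079478 235.21438015]]
blue [319.8 173.5] 42 [[0.4411 0.351  0.009 ]]
blue [425.  429.8] 27 [[0.5271 0.0966 0.009 ]]
```

View pics/w6.png

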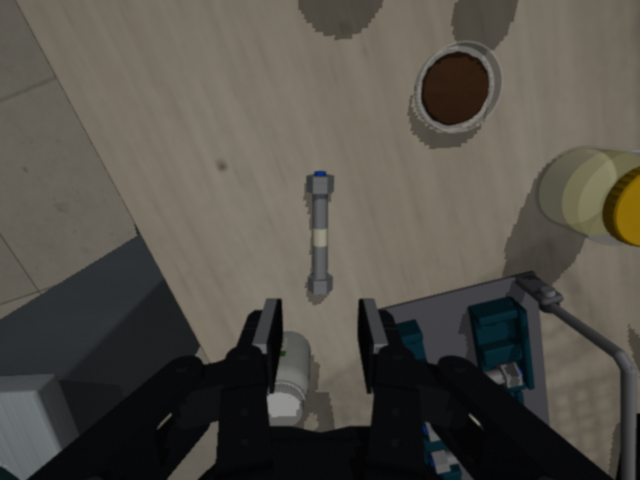

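The column is aligned with the jaws, with its band at (320,238) and its nuts at (320,183) and (320,285). I'll go down and grip.

Emit:
drive_tool --pt "150 0 -0.5 45 0" --pt "150 0 -0.5 85 0" --pt "150 0 -0.5 110 0" --pt "150 0 -0.5 121 0" --pt "150 0 -0.5 121 0" --pt "255 0 -0.5 121 0" --pt "255 0 -0.5 121 0" --pt "255 0 -0.5 121 0" --pt "255 0 -0.5 121 0" --pt "255 0 -0.5 121 0" --pt "255 0 -0.5 121 0" --newtons 40

```text
clock: 8.6
position: [0.4391, 0.3037, 0.081]
orientation: [-0.001, 0.999, -0.034, 0.002]
wrist_force: [0.3, -0.8, 5.6]
gripper_width: 0.0095
```

Emit:
drive_tool --pt "255 0 -0.5 -40 0" --pt "255 0 -0.5 -100 0" --pt "255 0 -0.5 -100 0" --pt "255 0 -0.5 -100 0"

```text
clock: 9.0
position: [0.439, 0.3043, 0.1819]
orientation: [-0.002, 0.999, -0.034, 0.003]
wrist_force: [-0.5, 0.5, -0.5]
gripper_width: 0.0098
```

```bash
python3 - <<'E'
from h import *
s=read_state();print(s["position"],s["gripper_width"],s["wrist_force"])
m=viewer.camera_model("wrist");f=viewer.grab_frame("wrist");cv2.imwrite("pics/w7.png",f[:,:,::-1])
print(m["xyz"].tolist(),m["orientation"].tolist())
E
```

```text
[0.43904348 0.30425119 0.18189936] 0.009833774577056689 [-0.50427649  0.5497175  -0.49698938]
[0.44526504682566564, 0.38807031620215166, 0.2523650512459343] [0.1647502557249122, 0.9857378988339914, -0.03422097240411296, -0.0026595278980549456]
```

View pics/w7.png

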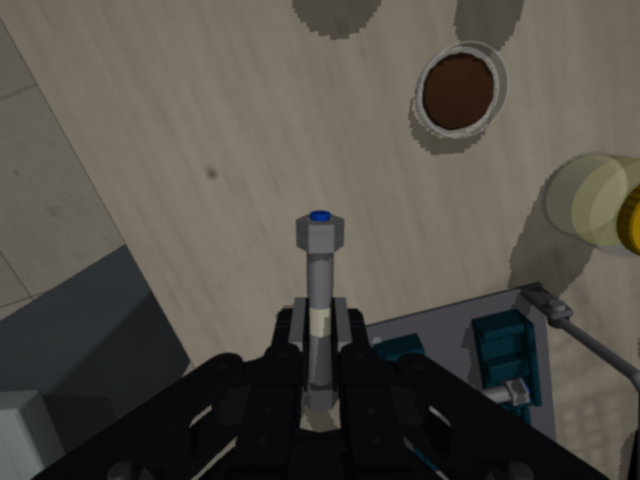

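The grip on long_2 held. Its near nut is at (320,235), its plug at (320,216), its band at (320,322) and its far nut at (320,402).

```bash
python3 - <<'E'
from h import *
K=np.array([[345.522,0,319.756],[0,345.522,243.668],[0,0,1]])
T=np.array([.43904,.30425,.1819])
m=dict(K=K,xyz=np.array([0.44526504682566564, 0.38807031620215166, 0.2523650512459343]),orientation=[0.1647502557249122, 0.9857378988339914, -0.03422097240411296, -0.0026595278980549456])
r=R.from_quat([-.002,.999,-.034,.003],scalar_first=True)
T4=np.array([.5572,.132,.1348]);r4=R.from_quat([-.001,.626,.78,-.001],scalar_first=True)
m4=dict(K=K,xyz=np.array([0.47542187511730083, 0.11297321945336643, 0.20509994174065277]),orientation=[0.10358311644407421, 0.6173578238535945, 0.7689654016360803, 0.1297384538259542])
f=lambda m,r,T,uv,d:(r.inv().apply(cast(m,uv,T[2]-d)-T)*1000).round(1)[:,1]
for d in (.055,.059,.063,.067,.071):
    print(d,"med",f(m4,r4,T4,[(320,266),(320,400),(320,336)],d),"long",f(m,r,T,[(320,235),(320,402),(320,322)],d))
go(*wpos(-.0005,.1),.18,.223+np.pi/2)
E
```

```text
0.055 med [-31.1  34.9   0.9] long [-44.2  35.6  -6.2]
0.059 med [-29.4  38.7   3.7] long [-42.9  39.4  -3.7]
0.063 med [-27.7  42.5   6.4] long [-41.6  43.2  -1.2]
0.067 med [-26.   46.3   9.1] long [-40.4  47.1   1.3]
0.071 med [-24.3  50.1  11.8] long [-39.1  50.9   3.8]
shift [108.2  87.2  -0.7] turn 1.28 rows>= 9 q6 0.57
```

Emit:
drive_tool --pt "255 8 6 0 -0.14" --pt "255 16 13 0 -0.28" --pt "255 24 20 0 -0.42" --pt "255 33 27 0 -0.56" --pt "255 41 33 0 -0.7" --pt "255 50 40 0 -0.84" --pt "255 58 47 0 -0.98" --pt "255 66 54 0 -1.12" --pt "255 75 60 0 -1.26" --pt "255 83 67 0 -1.4" --pt "255 91 74 0 -1.54" --pt "255 100 80 0 -1.68" --pt "255 108 87 0 -1.82" --pt "255 108 87 0 -1.862" --pt "255 108 87 0 -1.862" --pt "255 108 87 0 -1.862" --pt "255 108 87 0 -1.862"

```text
clock: 10.75
position: [0.5391, 0.2094, 0.1775]
orientation: [-0.001, 0.624, 0.781, -0.001]
wrist_force: [0.7, -0.3, -0.8]
gripper_width: 0.0102
```

```bash
python3 - <<'E'
from h import *
go(*wpos(-.0005,.1),.14,.223+np.pi/2);print(rk([read_state()["position"]]))
E
```

```text
shift [-0.4  0.8 37.5] turn -0.0 rows>= 1 q6 -1.52
[[ -1.2 100.4]]
```

Emit:
drive_tool --pt "255 0 0.5 30 0" --pt "255 0 0.5 50 0" --pt "255 0 0.5 60 0" --pt "255 0 0.5 66 0" --pt "255 0 0.5 72 0" --pt "255 0 0.5 76 0" --pt "255 0 0.5 76 0" --pt "255 0 0.5 76 0"

```text
clock: 11.55
position: [0.5406, 0.2096, 0.1036]
orientation: [0.0, 0.624, 0.781, 0.001]
wrist_force: [-0.6, -0.1, -1.1]
gripper_width: 0.0099
```

Emit:
drive_tool --pt "255 0 0 2 0" --pt "255 0 0 4 0" --pt "255 0 0 5 0" --pt "255 0 0 5 0" --pt "255 0 0 5 0"

```text
clock: 12.05
position: [0.5408, 0.2097, 0.1028]
orientation: [0.001, 0.624, 0.782, 0.001]
wrist_force: [-8.1, -2.6, 16.8]
gripper_width: 0.0099
```

Emit:
drive_tool --pt "255 0 0 -4 0" --pt "255 0 0 -4 0" --pt "185 0 0 -4 0" --pt "185 0 0 -4 0" --pt "185 0 0 -4 0" --pt "185 0 0 -40 0" --pt "185 0 0 -85 0" --pt "185 0 0 -120 0" --pt "185 0 0 -120 0" --pt "185 0 0 -120 0"

```text
clock: 13.05
position: [0.5406, 0.2096, 0.2188]
orientation: [0.001, 0.624, 0.781, 0.001]
wrist_force: [0.4, 0.2, 0.2]
gripper_width: 0.0239
```

```bash
python3 - <<'E'
from h import *
m=viewer.camera_model("wrist");f=viewer.grab_frame("wrist");cv2.imwrite("pics/w8.png",f[:,:,::-1]);
print(m["xyz"].tolist(),m["orientation"].tolist(),read_state()["position"])
ax=np.array(2.344)
go(.4332,.0598,.2,2.344-np.pi/2)
E
```

```text
[0.4585651270351549, 0.19019063217223994, 0.2887749330457688] [0.10480522638459748, 0.6152896755528577, 0.7701818157616472, 0.13135619646832103] [0.539855   0.20942953 0.21693474]
shift [-122.3 -137.1   17.1] turn 1.021 rows>= 7 q6 -1.52
```

View pics/w8.png

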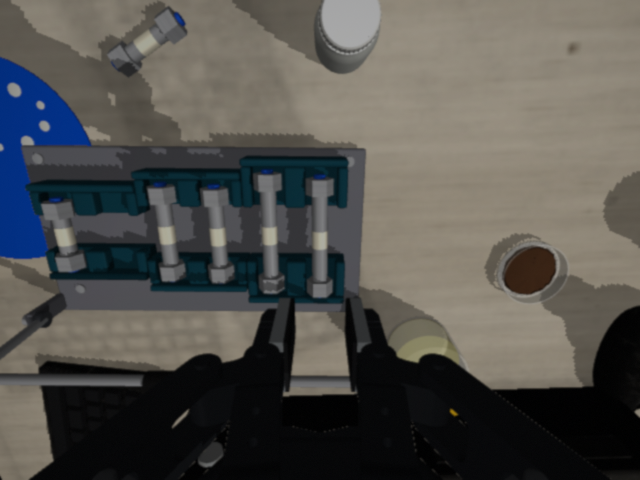

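```bash
python3 - <<'E'
from h import *
f=cv2.cvtColor(cv2.imread("pics/w8.png"),cv2.COLOR_BGR2HSV)
b=cv2.inRange(f,(105,120,60),(130,255,255));w=cv2.inRange(f,(15,20,150),(40,120,255))
m=dict(K=np.array([[345.522,0,319.756],[0,345.522,243.668],[0,0,1]]),xyz=np.array([0.4585651270351549, 0.19019063217223994, 0.2887749330457688]),orientation=[0.10480522638459748, 0.6152896755528577, 0.7701818157616472, 0.13135619646832103])
for nm,k,z in (("blue",b,.031),("band",w[:, :360],.037)):
    k=k.copy();k[:170]=0;k[260:]=0
    n,l,st,c=cv2.connectedComponentsWithStats(k)
    for i in range(1,n):
        if 15<st[i,4]<600: print(nm,c[i].round(1),st[i,4],rk(cast(m,c[i],z)))
for n,a in (("long2",[(319,186),(320,288)]),("long1",[(268,181),(271,285)])): print(n,rk(cast(m,a,.031)))
E
```

```text
blue [266.1 171.4] 43 [[-49.9  60. ]]
blue [319.6 176.2] 53 [[-46.4  99.4]]
blue [158.2 184.2] 45 [[-40.6 -21. ]]
blue [212.9 186. ] 56 [[-39.2  19.7]]
blue [ 54.6 199.6] 55 [[ -28.9 -101.2]]
band [166.2 235.3] 189 [[ -2.5 -18.1]]
band [ 62.7 237. ] 193 [[ -1.1 -97.7]]
band [217.7 237. ] 185 [[-1.  21.2]]
band [270.  235.9] 181 [[-1.9 61.3]]
band [318.8 240.8] 73 [[ 2.  98.8]]
band [324.5 240. ] 32 [[  1.4 103.1]]
long2 [[-39.2  98.9]
 [ 45.4  99.7]]
long1 [[-42.9  61. ]
 [ 42.6  59.2]]
```

long_2 sits about 3 mm towards the hinge in long_a, which is against the far wall. I'll regrip it and shift it back 2.5 mm to be safe.

Emit:
drive_tool --pt "185 0 0 45 0" --pt "185 0 0 90 0" --pt "185 0 0 118 0" --pt "185 0 0 125 0" --pt "185 0 0 125 0" --pt "255 0 0 125 0" --pt "255 0 0 125 0" --pt "255 0 0 125 0" --pt "255 0 0 122 0" --pt "255 0 -2 122 0" --pt "255 0 -3 122 0" --pt "255 0 -3 125 0" --pt "255 0 -3 125 0" --pt "255 0 -3 125 0"

```text
clock: 14.5
position: [0.5376, 0.2089, 0.0937]
orientation: [0.0, 0.624, 0.781, 0.0]
wrist_force: [-1.4, -0.6, 4.7]
gripper_width: 0.0102
```

Emit:
drive_tool --pt "185 0 0 0 0" --pt "185 0 0 0 0" --pt "185 0 0 0 0" --pt "185 0 0 -40 0" --pt "185 0 0 -85 0" --pt "185 0 0 -120 0" --pt "185 0 0 -120 0" --pt "185 0 0 -120 0"

```text
clock: 15.3
position: [0.5377, 0.209, 0.2139]
orientation: [0.001, 0.624, 0.781, 0.001]
wrist_force: [-0.4, 0.1, -1.3]
gripper_width: 0.0234
```

```bash
cat >> h.py <<'E'
def plugs():
    m=viewer.camera_model("wrist");f=viewer.grab_frame("wrist")
    g=cv2.cvtColor(f,cv2.COLOR_RGB2HSV)
    for nm,lo,hi,z in (("blue",(105,120,60),(130,255,255),.031),("band",(15,20,150),(40,120,255),.037)):
        n,l,st,c=cv2.connectedComponentsWithStats(cv2.inRange(g,lo,hi))
        for i in range(1,n):
            p=rk(cast(m,c[i],z))[0]
            if 15<st[i,4]<600 and abs(p[0])<65 and abs(p[1])<125: print(nm,c[i].round(1),st[i,4],p)
    return m,f
E
python3 - <<'E'
from h import *
plugs();print(read_state()["position"])
go(.4332,.0598,.2,2.344-np.pi/2)
E
```

```text
blue [265.4 176. ] 53 [-50.3  60. ]
blue [319.3 177. ] 52 [-49.5  99.1]
blue [155.7 189.7] 46 [-40.3 -21.1]
blue [211.3 191.4] 57 [-39.   19.6]
blue [ 50.8 204.9] 56 [ -28.9 -101.2]
band [163.9 240.9] 187 [ -2.6 -18.2]
band [269.3 241.6] 172 [-2.  61.4]
band [ 59.1 242.9] 190 [ -1.  -97.7]
band [216.4 242.8] 181 [-1.  21.2]
band [319.1 242.6] 77 [-1.2 98.9]
band [325.  241.8] 46 [ -1.8 103.4]
[0.53691331 0.20873325 0.21198517]
shift [-122.3 -134.1   12.2] turn 1.021 rows>= 7 q6 -1.52
```

long_2 is now centred in long_a, with its plug at -49.5 and its band at about -1.5. Next is short_2.

Emit:
drive_tool --pt "185 -15 -17 2 0.13" --pt "185 -30 -34 4 0.26" --pt "185 -46 -50 6 0.39" --pt "180 -61 -67 8 0.52" --pt "170 -76 -84 10 0.65" --pt "150 -92 -101 12 0.78" --pt "150 -107 -118 12 0.91" --pt "150 -122 -134 12 1.021" --pt "150 -122 -134 12 1.021" --pt "150 -122 -134 12 1.021" --pt "150 -122 -134 12 1.021"

```text
clock: 16.45
position: [0.4337, 0.0607, 0.2]
orientation: [-0.001, 0.926, 0.378, -0.001]
wrist_force: [-0.1, 0.8, 0.0]
gripper_width: 0.035
```

```bash
python3 - <<'E'
from h import *
s=read_state()
m=viewer.camera_model("wrist");f=viewer.grab_frame("wrist");cv2.imwrite("pics/w9.png",f[:,:,::-1])
g=cv2.cvtColor(f,cv2.COLOR_RGB2HSV)
r=rot(s["orientation"])
print(s["position"],proj(m,[[.4332,.0598,.009]]),m["xyz"].tolist(),m["orientation"].tolist(),s["orientation"].tolist())
for nm,lo,hi,z in (("blue",(105,120,60),(130,255,255),.009),("band",(15,20,150),(40,120,255),.015)):
    n,l,st,c=cv2.connectedComponentsWithStats(cv2.inRange(g,lo,hi))
    for i in range(1,n):
        P=cast(m,c[i],z)
        if st[i,4]>15 and np.linalg.norm(P[0,:2]-[.433,.06])<.06: print(nm,c[i].round(1),st[i],P.round(4),(r.inv().apply(P-s["position"])*1000).round(1))
E
```

```text
[0.43368806 0.06073848 0.19998545] [[318.25505386 235.86011508]] [0.37529905811315506, 0.12071408577486936, 0.2702857299524493] [0.15381220228029582, 0.9131625376669642, 0.37221307326427266, 0.06271693808279115] [-0.0005434768272477464, 0.9259359781772825, 0.3776796568624835, -0.0005879983452576024]
blue [318.1 202. ] [313 200  11   5  50] [[0.414  0.0793 0.009 ]] [[ -1.  -26.7 191. ]]
band [316.5 239.4] [314 231   6  17  71] [[0.4329 0.0582 0.015 ]] [[ -2.3   1.5 185. ]]
band [323.  238.5] [322 231   3  16  44] [[0.436  0.0622 0.015 ]] [[  2.8   0.8 185. ]]
```

View pics/w9.png

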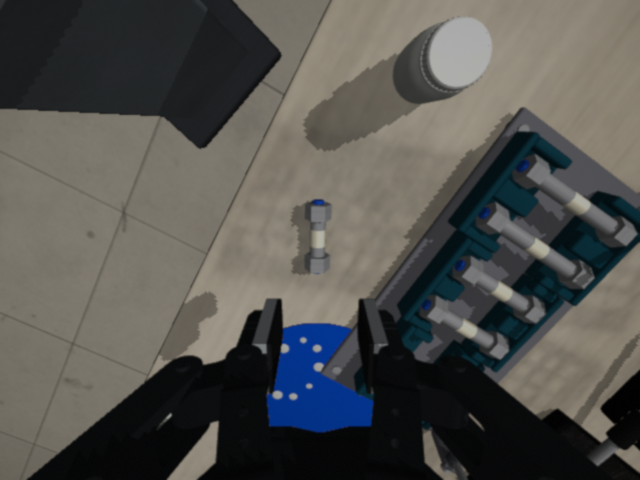

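short_2 is vertical in the view with its centre at (318,238), so about 2 mm along tool y. The bench contact at 81 mm last time suggests the shut tips reach about 80 mm, so I'll grip at TCP z of about 83 mm.

Emit:
drive_tool --pt "150 -0.8 2 45 0" --pt "150 -0.8 2 85 0" --pt "150 -0.8 2 108 0" --pt "150 -0.8 2 117 0" --pt "150 -0.8 2 117 0" --pt "255 -0.8 2 117 0" --pt "255 -0.8 2 117 0" --pt "255 -0.8 2 117 0" --pt "255 -0.8 2 117 0" --pt "255 -0.8 2 117 0" --newtons 40

```text
clock: 17.5
position: [0.4365, 0.0583, 0.0875]
orientation: [0.001, 0.926, 0.377, 0.003]
wrist_force: [-2.9, 0.5, 8.3]
gripper_width: -0.0001
```

Emit:
drive_tool --pt "255 -0.8 2 -40 0" --pt "255 -0.8 2 -90 0" --pt "255 -0.8 2 -90 0" --pt "255 -0.8 2 -90 0"

```text
clock: 17.9
position: [0.4368, 0.0563, 0.1771]
orientation: [0.001, 0.926, 0.377, 0.003]
wrist_force: [-0.3, -0.2, -0.1]
gripper_width: -0.0003
```

```bash
python3 - <<'E'
from h import *
s=read_state();print(s["position"])
m=viewer.camera_model("wrist");f=viewer.grab_frame("wrist");cv2.imwrite("pics/w10.png",f[:,:,::-1])
g=cv2.cvtColor(f,cv2.COLOR_RGB2HSV);r=rot(s["orientation"])
n,l,st,c=cv2.connectedComponentsWithStats(cv2.inRange(g,(105,120,60),(130,255,255)))
for i in range(1,n):
    if 15<st[i,4]<900: 
        P=cast(m,c[i],s["position"][2]-.074); print(c[i],st[i],(r.inv().apply(P-s["position"])*1000).round(1))
go(*wpos(0,-.06),s["position"][2],.223+np.pi/2)
E
```

```text
[0.43678949 0.05626209 0.17707885]
[547.21518987 159.41772152] [541 153  12  13  79] [[ 93.1 -69.8  74.1]]
[320.29310345 199.96551724] [314 198  13   5  58] [[  0.5 -53.2  73.7]]
[503.4084507 211.8028169] [498 205  11  13  71] [[ 79.  -47.9  74.2]]
[475.45588235 269.76470588] [470 263  10  13  68] [[ 71.1 -20.9  74.3]]
[437.28846154 312.92307692] [433 308   9  10  52] [[56.2  1.5 74.3]]
[268.84662577 349.62576687] [251 336  35  27 489] [[-24.9  21.9  74. ]]
[319.92949907 413.76808905] [312 392  17  41 539] [[ 0.3 62.8 74.3]]
shift [ 98.2 100.   -1.6] turn -1.021 rows>= 7 q6 -0.77
```

The grip missed: the fingers shut at z = 87 mm on top of the tube, so the tips really are at 73 mm. I'll measure again and grip lower.

```bash
python3 - <<'E'
from h import *
s=read_state();r=rot(s["orientation"]);m=viewer.camera_model("wrist")
for z,uv in ((.009,(320.3,200)),):
    P=cast(m,uv,z);print(P,(r.inv().apply(P-s["position"])*1000).round(1))
f=cv2.cvtColor(cv2.imread("pics/w10.png"),cv2.COLOR_BGR2HSV)
n,l,st,c=cv2.connectedComponentsWithStats(cv2.inRange(f,(15,20,150),(40,120,255)))
for i in range(1,n):
    if 15<st[i,4]<500 and abs(c[i][0]-320)<40: 
        P=cast(m,c[i],.015);print(c[i],st[i],(r.inv().apply(P-s["position"])*1000).round(1))
print(s["position"])
E
```

```text
[[0.41315444 0.08083258 0.009     ]] [[  0.7 -33.6 166. ]]
[319.02298851 240.59770115] [317 232   5  18  87] [[ -0.2  -5.9 160. ]]
[325.96078431 240.01960784] [325 232   3  18  51] [[  4.7  -6.3 160.1]]
[0.43565787 0.05626324 0.17505137]
```

Emit:
drive_tool --pt "150 0.7 -5.3 0 0" --pt "150 0.7 -5.3 30 0" --pt "150 0.7 -5.3 65 0" --pt "150 0.7 -5.3 88 0" --pt "150 0.7 -5.3 97 0" --pt "150 0.7 -5.3 97 0" --pt "255 0.7 -5.3 97 0" --pt "255 0.7 -5.3 97 0" --pt "255 0.7 -5.3 97 0" --pt "255 0.7 -5.3 97 0" --pt "255 0.7 -5.3 97 0" --newtons 40

```text
clock: 19.05
position: [0.4331, 0.0606, 0.0783]
orientation: [0.0, 0.926, 0.377, 0.001]
wrist_force: [-0.4, 0.3, 5.3]
gripper_width: 0.0099
```

Emit:
drive_tool --pt "255 0 0 -40 0" --pt "255 0 0 -90 0" --pt "255 0 0 -100 0" --pt "255 0 0 -100 0"

```text
clock: 19.45
position: [0.4334, 0.0605, 0.1794]
orientation: [0.001, 0.926, 0.377, 0.003]
wrist_force: [0.3, 0.1, -1.0]
gripper_width: 0.01
```

```bash
python3 - <<'E'
from h import *
s=read_state();print(s["position"])
m=viewer.camera_model("wrist");f=viewer.grab_frame("wrist");cv2.imwrite("pics/w11.png",f[:,:,::-1])
g=cv2.cvtColor(f,cv2.COLOR_RGB2HSV);r=rot(s["orientation"])
n,l,st,c=cv2.connectedComponentsWithStats(cv2.inRange(g,(105,120,60),(130,255,255)))
for i in range(1,n):
    if 15<st[i,4]<900 and abs(c[i][0]-320)<30: 
        P=cast(m,c[i],s["position"][2]-.069); print(c[i],st[i],(r.inv().apply(P-s["position"])*1000).round(1))
go(*wpos(0,-.06),s["position"][2],.223+np.pi/2)
E
```

```text
[0.43338498 0.06051991 0.17939156]
[320.09569378 262.11004785] [310 256  21  13 209] [[  0.4 -26.9  68.9]]
shift [ 97.8 105.5  -2.2] turn -1.021 rows>= 7 q6 -0.76
```

Emit:
drive_tool --pt "255 14 15 0 -0.14" --pt "255 28 30 0 -0.28" --pt "255 42 45 0 -0.42" --pt "255 56 60 0 -0.56" --pt "255 70 75 0 -0.7" --pt "255 84 90 0 -0.84" --pt "255 98 104 0 -0.98" --pt "255 98 104 0 -1.021" --pt "255 98 104 0 -1.021" --pt "255 98 104 0 -1.021" --pt "255 98 104 0 -1.021"

```text
clock: 20.6
position: [0.574, 0.0546, 0.1756]
orientation: [-0.001, 0.624, 0.781, -0.001]
wrist_force: [-0.6, 0.1, 0.0]
gripper_width: 0.0096
```

```bash
python3 - <<'E'
from h import *
s=read_state();go(*wpos(-.0013,-.06),.105,.223+np.pi/2);print(rk([s["position"]]))
E
```

```text
shift [-1.7  0.3 70.6] turn -0.0 rows>= 2 q6 -1.8
[[ -1.5 -58.4]]
```

Emit:
drive_tool --pt "255 -2 0 30 0" --pt "255 -2 0 50 0" --pt "255 -2 0 60 0" --pt "255 -2 0 66 0" --pt "255 -2 0 70 0" --pt "255 -2 0 73 0" --pt "255 -2 0 73 0" --pt "255 -2 0 73 0"

```text
clock: 21.4
position: [0.5757, 0.0526, 0.1047]
orientation: [0.001, 0.624, 0.781, 0.0]
wrist_force: [-0.1, -0.6, -1.8]
gripper_width: 0.0099
```

Emit:
drive_tool --pt "255 0 0 2 0" --pt "255 0 0 3 0" --pt "255 0 0 4 0" --pt "255 0 0 4 0"

```text
clock: 21.8
position: [0.5754, 0.0526, 0.1004]
orientation: [0.0, 0.624, 0.781, 0.0]
wrist_force: [-0.1, 0.7, 1.9]
gripper_width: 0.0097
```

Emit:
drive_tool --pt "185 0 0 1 0" --pt "185 0 0 0 0" --pt "185 0 0 0 0" --pt "185 0 0 0 0" --pt "185 0 0 -40 0" --pt "185 0 0 -85 0" --pt "185 0 0 -120 0" --pt "185 0 0 -120 0" --pt "185 0 0 -120 0"

```text
clock: 22.7
position: [0.5757, 0.0526, 0.2212]
orientation: [0.001, 0.624, 0.781, 0.001]
wrist_force: [0.5, 0.1, -1.1]
gripper_width: 0.0235
```

```bash
python3 - <<'E'
from h import *
s=read_state();m,f=plugs();print(s["position"],rk([s["position"]]))
cv2.imwrite("pics/w12.png",f[:,:,::-1])
# black sleeve: dark blob seen in the top view near rack (78,0,z108)
t=viewer.camera_model("top")
for q in (1.5,1.7,1.9):
    P=wpos(.07-.065*np.cos(q),0);print(q,proj(t,[[*P,.043+.065*np.sin(q)]]))
g=viewer.grab_frame("top");cv2.imwrite("pics/top1.png",g[:,:,::-1])
E
```

```text
blue [484.8 171. ] 63 [-50.2  61. ]
blue [536.9 172. ] 62 [-49.5  99.8]
blue [375.5 184. ] 56 [-40.6 -19.7]
blue [428.5 185.9] 61 [-39.2  20.3]
blue [269.6 199.2] 61 [-29.1 -99.9]
blue [320.1 201.2] 62 [-27.5 -61.4]
band [374.  234.8] 202 [ -2.4 -19.7]
band [476.6 235.5] 185 [-1.8 59.6]
band [271.6 236.6] 219 [ -1.  -98.9]
band [424.6 236.6] 191 [-0.9 19.5]
band [525.6 236. ] 127 [-1.4 97.6]
band [318.  238.8] 113 [  0.9 -63. ]
band [326.  237.7] 47 [ -0.1 -56.8]
[0.5757111  0.05256556 0.22117223] [[ -0.2 -60.7]]
1.5 [[310.09747485 209.80953216]]
1.7 [[308.86884555 204.82423938]]
1.9 [[307.67722514 200.19277887]]
```

All six columns are in their own rows, with plugs within about 2 mm of nominal. The keeper sleeve was at (310,208) in the top view, so q is about 1.58. I'll go behind it with shut fingers.

Emit:
drive_tool --pt "255 25 40 0 0" --pt "255 50 80 0 0" --pt "255 60.5 98 0 0" --pt "255 60.5 98 0 0" --pt "255 60.5 98 0 0" --pt "255 60.5 98 0 0" --pt "255 60.5 98 30 0" --pt "255 60.5 98 56 0" --pt "255 60.5 98 56 0" --pt "255 60.5 98 56 0"

```text
clock: 23.8
position: [0.6568, 0.1324, 0.1639]
orientation: [-0.0, 0.624, 0.781, -0.0]
wrist_force: [-0.1, 0.5, 0.9]
gripper_width: 0.0
```

```bash
python3 - <<'E'
from h import *
s=read_state();print(rk([s["position"]]),s["position"],s["gripper_width"],s["wrist_force"])
E
```

```text
[[96.5 -0.7]] [0.65681298 0.13242029 0.163863  ] 1.3468152960241367e-05 [-0.13920455  0.53517793  0.91349799]
```

Emit:
drive_tool --pt "255 0 -10 0 0" --pt "255 0 -16 0 0" --pt "255 0 -22 2 0" --pt "255 0 -28 4 0" --pt "255 0 -34 6 0" --pt "255 0 -40 8 0" --pt "255 0 -46 10 0" --pt "255 0 -52 11 0" --pt "255 0 -56 12 0" --pt "255 0 -56 12 0"

```text
clock: 24.8
position: [0.602, 0.1207, 0.1515]
orientation: [-0.001, 0.624, 0.781, -0.001]
wrist_force: [0.1, -1.0, 0.5]
gripper_width: -0.0001
```

```bash
python3 - <<'E'
from h import *
s=read_state();print(rk([s["position"]]),s["position"],s["wrist_force"])
f=viewer.grab_frame("scene");cv2.imwrite("pics/s2.png",cv2.resize(f[170:330,230:450],None,fx=3.5,fy=3.5,interpolation=cv2.INTER_CUBIC)[:,:,::-1])
E
```

```text
[[40.5 -0.1]] [0.60203375 0.12069943 0.15145343] [ 0.12921413 -0.96638239  0.54361679]
```

Emit:
drive_tool --pt "255 0 4 0 0" --pt "255 0 5 -15 0" --pt "255 0 5 -28 0" --pt "255 0 -10 -28 0" --pt "255 0 -18 -28 0" --pt "255 0 -18 -20 0" --pt "255 0 -18 -15 0" --pt "255 0 -21 -11 0" --pt "255 0 -24 -7 0" --pt "255 0 -27 -3 0" --pt "255 0 -29 1 0" --pt "255 0 -31 5.5 0" --pt "255 0 -33 10 0" --pt "255 0 -34 15 0" --pt "255 0 -35 20 0" --pt "255 0 -35 25 0" --pt "255 0 -35 29 0" --pt "255 0 -35 31 0" --pt "255 0 -35 31 0"

```text
clock: 26.75
position: [0.5687, 0.1132, 0.1215]
orientation: [-0.0, 0.624, 0.781, -0.0]
wrist_force: [-2.5, 0.4, 4.3]
gripper_width: 0.0
```

```bash
python3 - <<'E'
from h import *
s=read_state();print(rk([s["position"]]),s["position"],s["wrist_force"])
E
```

```text
[[ 6.4 -0.1]] [0.5687281  0.11315616 0.12152506] [-2.47797695  0.36764182  4.28909419]
```

Emit:
drive_tool --pt "255 0 0 2 0" --pt "255 0 0 3 0" --pt "255 0 0 3 0" --pt "255 0 0 3 0"

```text
clock: 27.15
position: [0.5688, 0.1131, 0.1212]
orientation: [0.0, 0.624, 0.782, 0.0]
wrist_force: [-7.2, -1.8, 14.0]
gripper_width: 0.0001
```

Emit:
drive_tool --pt "255 0 0 -5 0" --pt "255 0 0 -30 0" --pt "255 0 0 -75 0" --pt "255 0 0 -120 0" --pt "255 0 -30 -130 0" --pt "255 0 -70 -130 0" --pt "255 0 -110 -130 0" --pt "255 0 -150 -130 0" --pt "255 0 -150 -130 0" --pt "255 0 -150 -130 0" --pt "255 0 -150 -130 0"

```text
clock: 28.25
position: [0.4236, 0.08, 0.2483]
orientation: [0.001, 0.624, 0.781, 0.001]
wrist_force: [0.5, 0.3, -0.3]
gripper_width: -0.0007
```

```bash
python3 - <<'E'
from h import *
plugs()
for n in ("scene","top","wrist"):
    m=viewer.camera_model(n);print(n,"sleeve down px",proj(m,[[*wpos(.005,0),.043]]).round(1))
    f=viewer.grab_frame(n);cv2.imwrite(f"pics/end_{n}.png",f[:,:,::-1])
a=cv2.imread("pics/end_scene.png")[170:320,260:430];a=cv2.resize(a,(450,400),interpolation=cv2.INTER_CUBIC)
b=cv2.resize(cv2.imread("pics/end_wrist.png"),(350,262))
c=cv2.resize(cv2.imread("pics/end_top.png")[195:295,225:375],(350,233),interpolation=cv2.INTER_CUBIC)
o=np.zeros((500,800,3),np.uint8);o[:400,:450]=a;o[:262,450:]=b;o[262:495,450:]=c;cv2.imwrite("pics/fin.png",o)
E
```

```text
blue [384.6 320.3] 29 [-48.4  60.8]
blue [425.6 321.2] 25 [-47.5 100.1]
blue [218.  339.3] 32 [ -27.1 -100.5]
blue [257.6 340.6] 23 [-25.7 -61.9]
scene sleeve down px [[345.2 245.1]]
top sleeve down px [[315.6 237.1]]
wrist sleeve down px [[320.8 375.4]]
```

View pics/fin.png

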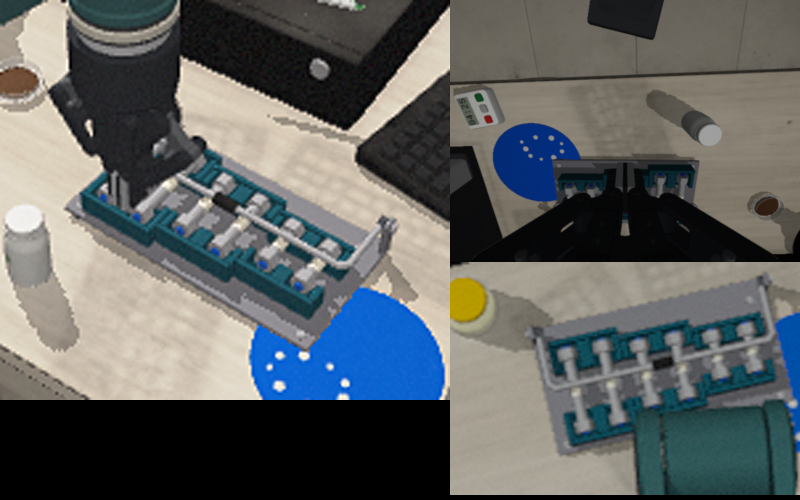

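The bar is down over all six columns. The sleeve is at scene px (345.4,245.8) against a predicted (345.2,245.1), and at top px (316,238) against (315.6,237.1). The bystanders in view look undisturbed, so I'm handing in.

```bash
python3 -c "
from plant import robot,read_state
print(read_state()['clock'],robot.hand_in())"
```

```text
the job is handed in; nothing more can be done
28.45 None
```

The job is handed in at 28.4 s. All six columns are in their own rows, the keeper bar is down, and the arm is clear of everything.

- **Moves:** I moved the misplaced medium column to medium_a, the bench long column to long_a, and the bench short column to short_a. I then swung the keeper down with shut fingers.
- **Corrections:** long_2 first landed about 3 mm off along its place, so I regripped it and shifted it back. The first grip on short_2 shut above the tube and missed. The second, about 8 mm lower, held.
- **Columns:** Before the keeper moved, each column's plug and band measured within about 3 mm of its place. The short column in short_a was the least centred by its plug, about 1.5–2.5 mm towards the hinge. After closing, only the four outer columns' plugs were found. They read 2–4 mm nearer the hinge than nominal, about 2 mm more than before closing. That shift was the same for all four, so I took it as calibration error from the farther view.
- **Keeper:** In the last scene and top pictures the sleeve is within about 1 pixel of where it should be when down. Commanding the fingers 3 mm lower raised the force to 14 N without moving the bar, so it is on its stop.
- **Bystanders:** Those visible in the last pictures look undisturbed. I did not measure their positions.

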